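# Seat the tube rack in the analyser dock and snap its latch shut

### The arm

A 7-joint arm with a two-finger parallel gripper is mounted at the origin on the work surface. World frame = base frame: x ahead of the robot, y to its left, z up, the work surface at z = 0. Lengths are in m, angles in rad, forces in N, time in s.
With the tool pointing down it reaches from about 0.4 to 0.875 m from the base axis. Payload 6.5 kg.
Tool frame: the origin (TCP) lies on the centre line of the jaws, within the pads' length; the fingertips stand 11 mm ahead of it and the grasp point (between the pads) lies 8 mm behind it (manip.finger_overhang is the distance from the TCP to the fingertips, in m); z points along the fingers, y is the line along which they close (so a half turn about z gives the same grasp; the last joint's range is limited). The gripper opens to 85 mm and grips with 20 to 120 N. Pads are 22 mm wide; open, the fingers measure 114 mm over their backs; the gripper's body (76 mm by 85 mm) begins 54 mm behind the grasp point. The pads swing forward as they close: fully open they stand 13 mm farther back than shut.
Start: joints at [1.177, 0.536, -0.004, 1.538, 0.003, 1.067, -0.071], TCP at [0.209, -0.615, 0.212] pointing down, gripper open.
Joint ranges: [-2.7, 2.7], [-0.37, 2.16], [-1.27, 1.26], [0.24, 2.4], [-1.31, 4.45], [0.19, 1.91], [-2.76, 2.76]. Speed limits (rad/s): [2.39, 2.39, 3.14, 3.14, 3.14, 3.14, 3.14].

### API

Orientations are given as a unit quaternion [x, y, z, w].
In Python, from workcell import manip gives the robot as it stands.
- The arm moves only by the tool step_arm, never from a script. Its argument "motion" is a list that holds one entry, the list of rows, each a list of 7 numbers: the turn, a rotation vector about the tool's x, y, z in degrees, then the shift along the tool's x, y, z in cm, then the finger opening in cm, from 0 to 8.54. In form: [[[rx, ry, rz, tx, ty, tz, fingers], ...]]. A call has 1 to 20 rows; each row is the pose to reach, as a shift and turn from the pose commanded when the call began, along the tool's axes at that moment; what a row does not reach only later rows make up. A row lasts 1/12 s, in which the tool goes at most 41.7 mm and 7.16 degrees, less where a joint would pass 70% of its speed; a pose out of reach is approached as far as the arm can. A call with a gripper value outside its range is refused whole. The fingers move at their own pace and stop on an object; "force" is the grip in N (left out, the last holds). Time passes only in rows, so rows that repeat a pose let the fingers close. It gives the time, the measured TCP pose, the force, the opening and the grip force at its end, in the units of the state.
- manip.read_state(): the state, without advancing time (a new reading comes with each control period).
- manip.grab_frame(name): name is "scene" or "side" or "wrist"; returns a dict with "frame" (480x640x3 uint8, red, green, blue), "depth" (480x640 float32, m along the optical axis (not along the pixel's ray), 0 where there is no reading), "fx", "fy", "cx", "cy" (pixels), "position" and "rotation" of the camera in the world. Camera axes: x right, y down, z forward; pixel columns grow to the right and rows downward; lengths in m; the calibration is good to about 2 mm. The wrist camera is an equidistant fisheye: a pixel r from the principal point sees the ray r / f radians off the axis. A picture is of the moment at which its call begins.
- manip.finish_job(): hands the job in; it is judged then, once.
The state is a dict: "t": time; "joint_positions": joint angles; "dq": joint speeds; "joint_torque": joint torques, N m; "tcp_pos": TCP position; "tool_rot": TCP orientation; "ft_force": force on the tool from outside, world axes, zero at the start; "wrist_torque": the same for the moment, N m; "gripper_width": finger opening in m; "grip_force": force on a finger pad.
Only numpy, scipy, OpenCV 4.12 (cv2) and the standard library are available. Lean on these libraries where they do the work, as an engineer would, in place of code of your own. Each camera call takes 0.05 s, during which the arm holds its last target. There are 200 camera calls.

### The job

Push the white tube rack along the lane of its dock until it is fully home against the end stop, then push the latch lever round, past its stiff point, until it snaps into lock behind the rack. Only push: do not lift or tip the rack, and leave the other things on the bench where they are.

Things in the scene. Friction and masses are not known exactly. Their poses are not given: they have to be found in the camera images.
- dock: Rack dock fixed to the bench: base plate 300 x 100 x 8 mm, lane along its x between two rails (inner faces y = +-32 mm, outer +-40, tops 22 mm above the bench), end stop across the +x end (inner face x = +130 mm, 58 mm high), open at -x, towards the robot (yaw within 0.35 rad). Origin: centre of the plate's underside, on the bench; z up. The latch stands on its +y side.
- rack: White tube rack, loose, ten capped tubes fast in it: block 150 (x) x 60 (y) x 50 mm, 77 mm high over the caps, 0.3 to 0.54 kg; slides with a push of a few newtons. Stands in the lane on the 8 mm plate, axes along the dock's, 60 to 95 mm short of home. Origin: centre of underside; flat near face at x = -75 mm. Home: origin at x = +55 mm in the dock's frame, far face on the end stop.
- latch (a joint): Latch lever angle, rad: 0 open (start), 1.7 locked, growing anticlockwise seen from above. A spring holds it open below the dead point at 1.05 (let go, it flies back); past it, the spring drives it on to 1.7 and keeps it there. Needs up to 7 N at the grip. With the rack well short of home the nose hits the rack's side and the lever cannot pass the dead point.
- latch_pivot (a point): Vertical pivot of the latch, on the bench plane, at x = -28, y = +60 mm in the dock's frame (fixed to the dock). The lever is a flat steel bell crank 24 to 42 mm above the bench: a handle arm 100 mm long and, 90 degrees anticlockwise of it, a nose 50 mm long, 12 mm thick. A short spring strut, top 60 mm high, runs from it to a post 55 mm away towards dock +x.
- latch_grip (a point): Middle of the upright black grip at the handle arm's end, turning with it: cylinder 18 mm across, 27 to 85 mm above the bench (this point at 60), 100 mm from the pivot. Seen from the pivot it lies at 1.44 rad + latch value from dock +x: out to the side (+y) when open, towards -x along the lane when locked, the nose then across the lane 2 mm behind the seated rack.
- reagent: Bystander: white bottle, 56 mm diameter, 120 mm tall; origin under its centre.
- jar: Bystander: clear screw-top jar, 52 mm diameter, 60 mm tall; origin under its centre.
- tube_block: Bystander: empty black tube block 80 x 110 x 40 mm; origin under its centre.
- beaker: Bystander: glass beaker, 60 mm diameter, 75 mm tall; origin under its centre.
- timer: Bystander: flat grey bench timer 60 x 60 x 22 mm; origin under its centre.
- tip_box: Bystander: grey pipette-tip box with a clear lid, 120 x 80 x 72 mm; origin under its centre.
Mind the look-alikes: they are no part of the job. Leave any green, purple or yellow look-alike of the rack alone.

How it is judged:
On the way, in this order (a step that is already met when the one before it is completed fails the run):
1. the rack is pushed home (within 8 mm of the end stop) while the latch is still open (x of rack in the frame of dock above 0.047 m and value of joint latch below 0.9 rad), for 0.1 s.
2. the latch lever is past its dead point and in lock (value of joint latch above 1.6 rad), for 0.2 s.
At the end, for the whole second after the job is handed in: The rack stands flat in the lane, at rest, within 5 mm of the end stop, and the latch lever is in its locked position (over 1.6 of 1.7 rad) (x of rack in the frame of dock above 0.05 m and z of rack in the frame of dock below 0.012 m and angle between rack's own z axis and vertical below 0.05 rad and linear speed of rack below 0.02 m/s and value of joint latch above 1.6 rad); the robot touches nothing.
It fails at once if the rack is lifted more than 12 mm off the lane (z of rack in the frame of dock above 0.02 m).
It fails at once if the rack is tipped by more than 0.2 rad (angle between rack's own z axis and vertical above 0.2 rad).
It fails at once if another thing on the bench is moved by more than 25 mm (distance of any of reagent, jar, tube_block, beaker, timer, tip_box from where it was at the start of the episode above 0.025 m).
It also fails if it takes over 58 s, if anything falls off the work surface, if the arm or the gripper's body presses on something with over 40 N, if the wrist force passes 120 N, or if a joint passes its speed limit or range.

## Working session

There is one attempt and no reset: what is moved stays moved. The work goes in short steps, Python scripts to look and compute and a tool call to move; the robot and the scene stay as the last step left them, time stands still between calls to the robot, and variables do not carry over. Pictures are saved under pics/ and viewed, at most 10 in all, crops included, and the job is handed in when it is done.

Besides the shell and the picture viewer there is one more tool, called by a JSON object that holds its "fn" and its "kwargs", one argument or row to a line. step_arm: Moves the arm, as the interface text tells. Its arguments: {"type":"object","properties":{"motion":{"type":"array"},"force":{"type":"number"}},"required":["motion"]}

```bash
mkdir -p pics
cat > h.py <<'E'
import numpy as np, cv2
from workcell import manip
from scipy.spatial.transform import Rotation as R
def grab(n):
    f=manip.grab_frame(n); np.savez(f'{n}.npz',**f); return f
def pts(f):
    v,u=np.mgrid[0:480,0:640]; d=f['depth']
    c=np.stack([(u-f['cx'])/f['fx']*d,(v-f['cy'])/f['fy']*d,d],-1)
    Rm=np.array(f['rotation']); Rm=Rm if Rm.shape==(3,3) else R.from_quat(Rm).as_matrix()
    return c@Rm.T+np.array(f['position'])
E
python3 - <<'E'
from h import *
for n in ("scene","side"):
    f=grab(n); cv2.imwrite(f'pics/{n}0.png',f['frame'][...,::-1]); print(n,f['position'],f['rotation'],f['fx'])
s=manip.read_state(); print(s)
E
```

```text
scene [1.06795998 0.12137151 0.96200654] [ 0.61307935  0.74396318 -0.20861869 -0.16471411] 465.57501079816615
side [0.21423763 0.70090492 0.6414853 ] [-0.1957567   0.87396817 -0.43470781  0.09427655] 474.87405030559444
{'t': 0.1, 'joint_positions': array([ 1.17679105,  0.53713642, -0.00442573,  1.53875371,  0.00260694,
        1.06731312, -0.07117819]), 'dq': array([ 0.00013826,  0.00011555, -0.00079023, -0.00156052, -0.00257514,
       -0.00036159, -0.00053528]), 'joint_torque': array([ 3.01098284e-03, -5.84557199e+01,  1.05138861e+00, -2.59775609e+01,
        1.24275972e-02,  4.65198245e-03, -1.94552376e-05]), 'tcp_pos': array([ 0.2090595 , -0.61482912,  0.21077907]), 'tool_rot': array([ 9.86590690e-01,  1.63212027e-01, -1.95141999e-04, -7.78393718e-04]), 'ft_force': array([-0.40312994,  0.03824167,  0.46704574]), 'wrist_torque': array([-0.07928688,  0.05921674,  0.01963348]), 'grip_force': 0.0, 'gripper_width': 0.08545532353362316}
```

View pics/scene0.png

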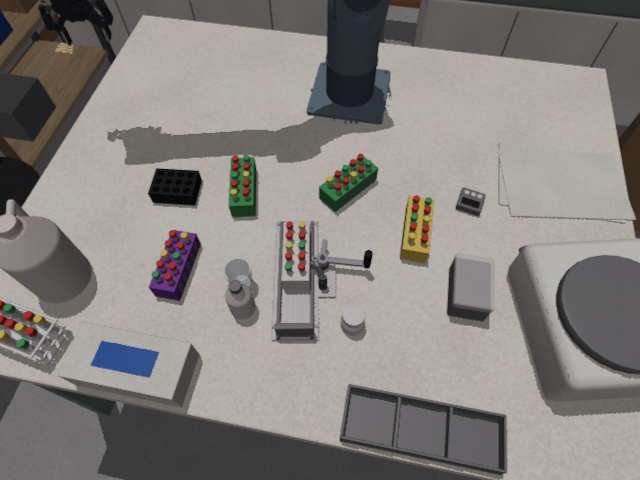

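View pics/side0.png

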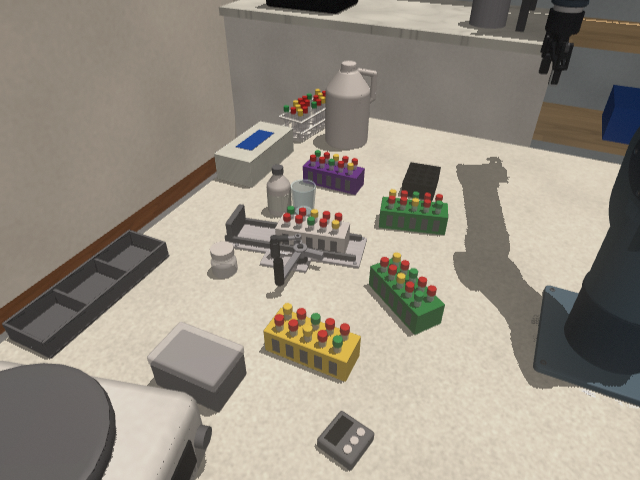

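Scene view: the white rack is in the dock at (295,250). The end stop is at (295,328) and the black grip at (368,258). Look-alikes are purple (175,263), green (242,185) and (348,181), yellow (418,228), and the wire rack (25,330). I choose the white one because it is in the dock. The side view agrees: rack (315,232), grip (279,265).

Run:
```python
from h import *
f=dict(np.load('scene.npz')); P=pts(f); im=f['frame'].astype(int)
cv2.imwrite('pics/crop0.png',cv2.resize(f['frame'][200:350,210:400,::-1],None,fx=4,fy=4,interpolation=cv2.INTER_CUBIC))
v,u=np.mgrid[0:480,0:640]
print('bench z',np.median(P[370:380,250:330,2]))
roi=(u>265)&(u<330)&(v>215)&(v<342)
z=P[...,2]
m=roi&(z>.004)&(z<.066)
for lo,hi in ((.018,.026),(.05,.066)):
    q=P[roi&(z>lo)&(z<hi)]; r=cv2.minAreaRect(q[:,:2].astype(np.float32)*1000); print(lo,len(q),r,cv2.boxPoints(r).round(0).tolist())
# endstop: top z>.05, rows >305
q=P[roi&(z>.05)&(z<.062)&(v>300)]; print('stop',cv2.minAreaRect(q[:,:2].astype(np.float32)*1000))
q=P[roi&(z>.05)&(z<.061)&(v<300)&(u<314)]; print('rack',cv2.minAreaRect(q[:,:2].astype(np.float32)*1000),np.median(q[:,2]))
# caps
q=P[roi&(z>.073)&(z<.082)&(v<300)&(u<310)]; print('caps',cv2.minAreaRect(q[:,:2].astype(np.float32)*1000))
# grip
g=(u>355)&(u<380)&(v>240)&(v<275)&(im.sum(-1)<120); q=P[g]; q2=q[q[:,2]>.08]; print('grip',len(q),len(q2),q2.mean(0),q[:,2].max())
s=dict(np.load('side.npz')); Ps=pts(s); ims=s['frame'].astype(int)
g=(u>265)&(u<290)&(v>230)&(v<292)&(ims.sum(-1)<150);q=Ps[g]; q2=q[q[:,2]>.08]; print('grip side',len(q),q2.mean(0) if len(q2) else 0,q[:,2].max())
```

```text
bench z 0.0003963897307902031
0.018 769 ((623.3818969726562, -8.418357849121094), (289.2245178222656, 112.3636474609375), 11.524961471557617) [[470.0, 18.0], [493.0, -92.0], [776.0, -35.0], [754.0, 76.0]]
0.05 1516 ((632.739013671875, -4.590263366699219), (261.3714599609375, 103.14055633544922), 8.991331100463867) [[496.0, 26.0], [512.0, -76.0], [770.0, -35.0], [754.0, 67.0]]
stop ((755.166748046875, 1.9468727111816406), (14.94467830657959, 77.4772720336914), 11.402859687805176)
rack ((581.2379150390625, -27.259071350097656), (151.26824951171875, 70.11724853515625), 11.438499450683594) 0.05802205323637544
caps ((583.823974609375, -32.607852935791016), (117.47145080566406, 43.06877136230469), 11.940775871276855)
grip 105 43 [0.57568892 0.1285584  0.08463561] 0.08990896191777964
grip side 165 [0.5557229  0.1532013  0.10315044] 0.6414853019738694
```

View pics/crop0.png

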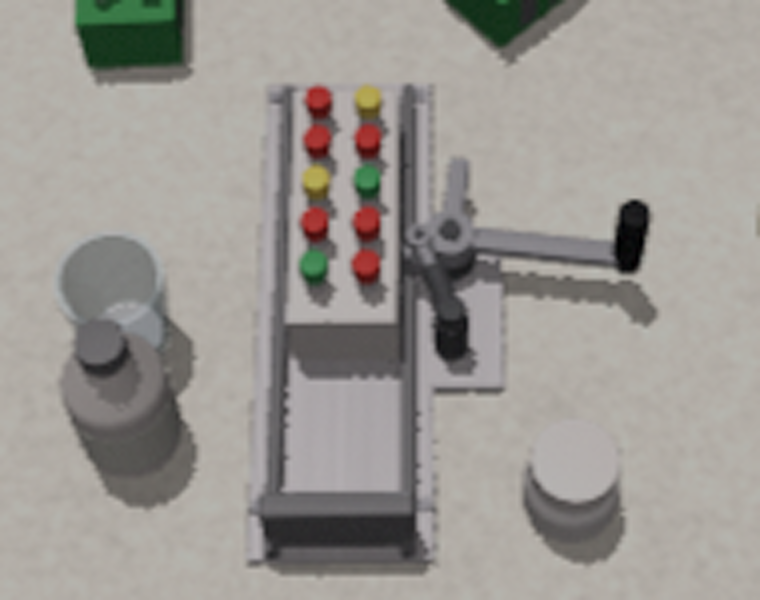

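The crop confirms the white ten-tube rack in the dock lane, near end at the top, with the lever open to the right. The pivot is near crop (452,235) and the grip near (630,235). The stop, caps and grip fix the dock pose consistently: yaw 11.5°, origin ≈ (0.622, −0.025). The rack starts at about −40 mm.

```bash
cat >> h.py <<'E'
a=np.radians(11.5); D=np.array([[np.cos(a),-np.sin(a)],[np.sin(a),np.cos(a)]]); O=np.array([.6224,-.0247])
def w2d(p): return (np.asarray(p)[...,:2]-O)@D
def d2w(x,y): return D@[x,y]+O
def go(x,y,z,s=None):
    "cm in present tool axes to dock-frame x,y (m), height z"
    s=s or manip.read_state(); r=R.from_quat(s['tool_rot'])
    w=np.r_[d2w(x,y),z]-s['tcp_pos']; xa=r.apply([1,0,0])
    print((x,y,z),'cm',(100*r.inv().apply(w)).round(2),'toolx deg',np.degrees(np.arctan2(xa[1],xa[0])).round(1))
E
python3 - <<'E'
from h import *
go(-.17,0,.2); go(-.17,0,.04)
f=dict(np.load('scene.npz')); P=pts(f)
for n,(u,v) in dict(reagent=(234,287),jar=(353,317),yellow=(418,228),beaker=(238,268),tip=(470,280)).items(): print(n,(1000*w2d(P[v,u])).round(),P[v,u,2].round(3))
E
```

```text
(-0.17, 0, 0.2) cm [ 41.27 -44.71   1.14] toolx deg 18.8
(-0.17, 0, 0.04) cm [ 41.28 -44.69  17.14] toolx deg 18.8
reagent [  76. -115.] 0.12
jar [118. 122.] 0.06
yellow [-100.  282.] 0.051
beaker [  -9. -127.] 0.036
tip [ 44. 370.] 0.073
```

{"fn": "step_arm", "kwargs": {
  "motion": [
    [[0,0,2,10,-11,0.5,0],[0,0,7.3,41.3,-44.7,1.1,0],[0,0,7.3,41.3,-44.7,1.1,0],[0,0,7.3,41.3,-44.7,1.1,0],[0,0,7.3,41.3,-44.7,1.1,0],[0,0,7.3,41.3,-44.7,1.1,0],[0,0,7.3,41.3,-44.7,1.1,0],[0,0,7.3,41.3,-44.7,1.1,0],[0,0,7.3,41.3,-44.7,1.1,0],[0,0,7.3,41.3,-44.7,1.1,0],[0,0,7.3,41.3,-44.7,1.1,0],[0,0,7.3,41.3,-44.7,1.1,0],[0,0,7.3,41.3,-44.7,1.1,0],[0,0,7.3,41.3,-44.7,1.1,0],[0,0,7.3,41.3,-44.7,1.1,0],[0,0,7.3,41.3,-44.7,1.1,0],[0,0,7.3,41.3,-44.7,1.1,0],[0,0,7.3,41.3,-44.7,1.1,0],[0,0,7.3,41.3,-44.7,1.1,0],[0,0,7.3,41.3,-44.7,1.1,0]]
  ]
}}

```text
t: 1.77
tcp_pos: [0.4558, -0.0606, 0.2005]
tool_rot: [0.995, 0.099, -0.0, 0.0]
ft_force: [-0.2, -0.1, -0.2]
gripper_width: 0.0002
grip_force: 0.0
```

Run:
```python
from h import *
s=manip.read_state(); print(s['t'],w2d(s['tcp_pos']),s['tcp_pos'],s['gripper_width']); go(-.17,0,.04)
```

```text
1.7667 [-0.17039735 -0.0019955 ] [ 0.45582127 -0.06062721  0.20048029] 0.0001960286779645726
(-0.17, 0, 0.04) cm [ 0.05 -0.21 16.05] toolx deg 11.3
```

{"fn": "step_arm", "kwargs": {
  "motion": [
    [[0,0,0,0,-0.2,4,0],[0,0,0,0,-0.2,8,0],[0,0,0,0,-0.2,12,0],[0,0,0,0,-0.2,15,0],[0,0,0,0,-0.2,16,0],[0,0,0,0,-0.2,16,0],[0,0,0,0,-0.2,16,0]]
  ]
}}

```text
t: 2.35
tcp_pos: [0.4564, -0.0577, 0.0413]
tool_rot: [0.995, 0.1, 0.0, 0.0]
ft_force: [-0.2, -0.0, 0.3]
gripper_width: 0.0
grip_force: 0.0
```

{"fn": "step_arm", "kwargs": {
  "motion": [
    [[0,0,0,1,0,0,0],[0,0,0,2,0,0,0],[0,0,0,3,0,0,0],[0,0,0,3.5,0,0,0],[0,0,0,4,0,0,0],[0,0,0,4.5,0,0,0],[0,0,0,5,0,0,0],[0,0,0,5.5,0,0,0],[0,0,0,6,0,0,0],[0,0,0,6.5,0,0,0],[0,0,0,7,0,0,0],[0,0,0,7.5,0,0,0],[0,0,0,8,0,0,0],[0,0,0,8.5,0,0,0],[0,0,0,9,0,0,0],[0,0,0,9.5,0,0,0],[0,0,0,10,0,0,0],[0,0,0,10.5,0,0,0],[0,0,0,11,0,0,0],[0,0,0,11.2,0,0,0]]
  ]
}}

```text
t: 4.02
tcp_pos: [0.5667, -0.0347, 0.0407]
tool_rot: [0.995, 0.1, 0.0, -0.0]
ft_force: [-2.1, -0.7, 1.3]
gripper_width: 0.0
grip_force: 1.2
```

Run:
```python
from h import *
s=manip.read_state(); print(s['t'],w2d(s['tcp_pos']),s['tcp_pos'],s['ft_force'])
f=grab('scene'); cv2.imwrite('pics/s1.png',cv2.resize(f['frame'][150:350,210:400,::-1],None,fx=3,fy=3))
```

```text
4.0167 [-0.05655882  0.00133503] [ 0.56671045 -0.03466779  0.04067457] [-2.14187541 -0.67964583  1.2571105 ]
```

View pics/s1.png

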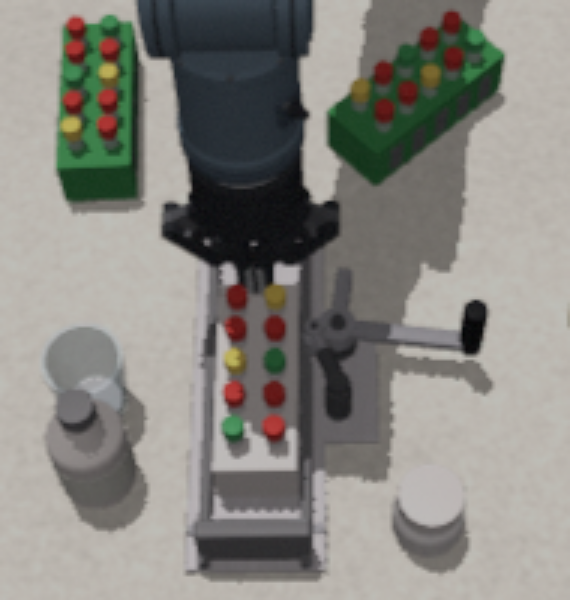

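The rack (crop (255,380)) is straight in the lane, pushed squarely, with a gap left before the stop at (255,525). The lever is still open.

{"fn": "step_arm", "kwargs": {
  "motion": [
    [[0,0,0,0.4,0,0,0],[0,0,0,0.8,0,0,0],[0,0,0,1.2,0,0,0],[0,0,0,1.5,0,0,0],[0,0,0,1.7,0,0,0],[0,0,0,1.9,0,0,0],[0,0,0,2.0,0,0,0],[0,0,0,2.1,0,0,0],[0,0,0,2.2,0,0,0],[0,0,0,2.2,0,0,0]]
  ]
}}

```text
t: 4.9
tcp_pos: [0.5875, -0.0305, 0.0406]
tool_rot: [0.995, 0.1, 0.0, -0.0]
ft_force: [-3.0, -0.8, 2.8]
gripper_width: -0.0001
grip_force: 1.2
```

{"fn": "step_arm", "kwargs": {
  "motion": [
    [[0,0,0,0.1,0,0,0],[0,0,0,0.2,0,0,0],[0,0,0,0.3,0,0,0],[0,0,0,0.3,0,0,0]]
  ]
}}

```text
t: 5.23
tcp_pos: [0.5907, -0.0299, 0.0406]
tool_rot: [0.995, 0.1, 0.0, -0.0]
ft_force: [-2.3, 0.8, 0.3]
gripper_width: 0.0
grip_force: 1.0
```

{"fn": "step_arm", "kwargs": {
  "motion": [
    [[0,0,0,0.1,0,0,0],[0,0,0,0.2,0,0,0],[0,0,0,0.3,0,0,0],[0,0,0,0.3,0,0,0]]
  ]
}}

```text
t: 5.57
tcp_pos: [0.5936, -0.0292, 0.0406]
tool_rot: [0.995, 0.1, 0.0, -0.0]
ft_force: [-2.6, -0.0, 0.9]
gripper_width: 0.0
grip_force: 0.9
```

{"fn": "step_arm", "kwargs": {
  "motion": [
    [[0,0,0,0.1,0,0,0],[0,0,0,0.2,0,0,0],[0,0,0,0.3,0,0,0],[0,0,0,0.3,0,0,0]]
  ]
}}

```text
t: 5.9
tcp_pos: [0.5966, -0.0286, 0.0406]
tool_rot: [0.995, 0.1, 0.0, -0.0]
ft_force: [-1.5, 1.1, 1.0]
gripper_width: -0.0001
grip_force: 0.8
```

Run:
```python
from h import *
s=manip.read_state(); print(w2d(s['tcp_pos']))
f=grab('scene'); P=pts(f); q=w2d(P)*1000; z=P[...,2]
for y in (-20,-10,0,10,20):
    m=(abs(q[...,1]-y)<2.5)&(q[...,0]>60)&(q[...,0]<155)&(z>0)
    o=np.argsort(q[m][:,0]); print(y,[(int(a),int(b)) for a,b in zip(q[m][o,0],1000*z[m][o])][::2])
```

```text
[-0.02609697  0.00130424]
-20 [(71, 84), (73, 57), (75, 87), (76, 58), (78, 82), (78, 57), (79, 59), (79, 55), (80, 57), (82, 57), (85, 59), (98, 57), (99, 86), (100, 84), (102, 83), (102, 57), (104, 83), (104, 57), (106, 73), (107, 79), (109, 58), (110, 55), (112, 55), (115, 55), (118, 59), (120, 59), (121, 56), (124, 56), (125, 59), (128, 56), (130, 57), (132, 57), (135, 58), (137, 57), (138, 54), (139, 57), (140, 10), (140, 60), (141, 25), (141, 7), (141, 39), (141, 51), (141, 8), (141, 34), (141, 40), (142, 22), (142, 23), (143, 6), (146, 9), (147, 5), (147, 7), (149, 0), (150, 3), (152, 1), (154, 1)]
-10 [(69, 83), (70, 85), (72, 85), (74, 83), (75, 87), (77, 86), (78, 84), (79, 85), (80, 56), (80, 57), (81, 63), (81, 81), (82, 67), (82, 87), (82, 72), (83, 78), (83, 58), (83, 80), (85, 59), (96, 83), (98, 83), (98, 85), (101, 85), (103, 85), (105, 63), (106, 83), (107, 73), (107, 68), (107, 63), (107, 75), (108, 86), (109, 78), (109, 57), (109, 58), (112, 60), (114, 60), (116, 59), (119, 61), (120, 58), (122, 58), (124, 57), (124, 58), (129, 57), (132, 60), (134, 61), (135, 58)
[... 1562 characters left out ...]
 61), (78, 84), (79, 86), (80, 56), (80, 61), (80, 73), (81, 70), (81, 60), (82, 76), (83, 57), (85, 56), (88, 60), (97, 59), (99, 84), (100, 88), (101, 59), (102, 83), (104, 82), (105, 68), (105, 85), (106, 59), (107, 83), (107, 84), (107, 74), (107, 58), (108, 80), (110, 59), (111, 57), (113, 60), (114, 59), (115, 55), (116, 59), (118, 57), (119, 55), (121, 60), (122, 57), (123, 54), (124, 49), (125, 57), (128, 56), (129, 57), (132, 60), (133, 58), (134, 61), (136, 59), (137, 58), (138, 60), (139, 57), (140, 29), (140, 42), (141, 55), (141, 49), (141, 25), (141, 13), (141, 26), (141, 45), (142, 58), (142, 22), (143, 11), (144, 9), (146, 2), (147, 5), (148, 0), (150, 1), (152, 0), (154, 0)]
```

{"fn": "step_arm", "kwargs": {
  "motion": [
    [[0,0,0,0.1,0,0,0],[0,0,0,0.2,0,0,0],[0,0,0,0.3,0,0,0],[0,0,0,0.3,0,0,0]]
  ]
}}

```text
t: 6.28
tcp_pos: [0.5995, -0.0281, 0.0406]
tool_rot: [0.995, 0.1, 0.0, -0.0]
ft_force: [-1.7, 0.2, -0.6]
gripper_width: 0.0002
grip_force: 0.8
```

{"fn": "step_arm", "kwargs": {
  "motion": [
    [[0,0,0,0.1,0,0,0],[0,0,0,0.2,0,0,0],[0,0,0,0.3,0,0,0],[0,0,0,0.3,0,0,0]]
  ]
}}

```text
t: 6.62
tcp_pos: [0.5994, -0.0281, 0.0403]
tool_rot: [0.995, 0.1, -0.003, 0.0]
ft_force: [-8.7, -1.4, 7.4]
gripper_width: 0.0001
grip_force: 4.7
```

{"fn": "step_arm", "kwargs": {
  "motion": [
    [[0,0,0,-1,0,0,0],[0,0,0,-3,0,0,0],[0,0,0,-3,0,-4,0],[0,0,0,-3,0,-8,0],[0,0,0,-3,0,-12,0],[0,0,0,-3,0,-12,0],[0,0,0,-3,0,-12,0]]
  ]
}}

```text
t: 7.2
tcp_pos: [0.5756, -0.0333, 0.1638]
tool_rot: [0.995, 0.1, 0.004, 0.0]
ft_force: [-0.4, 0.2, -0.2]
gripper_width: 0.0001
grip_force: 0.0
```

Run:
```python
from h import *
s=manip.read_state(); print(s['t'],w2d(s['tcp_pos']),s['joint_positions'].round(2)); go(.022,.159,.16); go(.022,.159,.062)
f=grab('scene'); P=pts(f); im=f['frame']; q=1000*w2d(P)
hsv=cv2.cvtColor(im,cv2.COLOR_RGB2HSV)
m=cv2.inRange(hsv,(45,100,20),(80,255,255))>0
v,u=np.mgrid[0:480,0:640]; m&=(u>315)&(u<385)&(v>150)&(v<215)
print('green',m.sum(),q[m].min(0),q[m].max(0),[q[m][np.argmax(q[m][:,i])] for i in (0,1)],q[m][np.argmin(q[m][:,1])])
g=(u>355)&(u<380)&(v>240)&(v<275)&(im.astype(int).sum(-1)<120)&(P[...,2]>.08)&(P[...,2]<.095);print('grip',q[g].mean(0),g.sum())
z=P[...,2];
m=(abs(q[...,1])<6)&(q[...,0]>112)&(q[...,0]<130)&(z>0); o=np.argsort(q[m][:,0]); print([(int(a),int(b)) for a,b in zip(q[m][o,0],1000*z[m][o])])
# rack near edge
m=(abs(q[...,1])<25)&(abs(z-.058)<.003)&(q[...,0]<30); print('near edge',np.sort(q[m][:,0])[:8])
```

```text
7.2 [-0.0475406   0.00084867] [ 0.18  0.48 -0.27  1.78  0.16  0.9  -1.52]
(0.022, 0.159, 0.16) cm [  6.95 -15.82   0.41] toolx deg 11.5
(0.022, 0.159, 0.062) cm [  6.87 -15.83  10.21] toolx deg 11.5
green 955 [-313.14869322   54.30870981] [465.73720797 201.41077652] [array([465.73720797,  54.30870981]), array([-279.83234221,  201.41077652])] [465.73720797  54.30870981]
grip [-14.87570772 159.40471937] 43
[(112, 58), (112, 60), (113, 55), (113, 57), (114, 57), (114, 58), (114, 60), (115, 60), (115, 54), (115, 55), (115, 57), (116, 58), (116, 59), (116, 59), (117, 56), (118, 58), (118, 58), (118, 58), (119, 54), (119, 60), (119, 60), (120, 56), (120, 56), (120, 57), (120, 58), (121, 59), (121, 55), (122, 58), (122, 57), (122, 58), (122, 58), (123, 58), (124, 56), (124, 56), (124, 56), (124, 58), (125, 58), (125, 58), (126, 55), (126, 57), (127, 58), (127, 59), (127, 60), (127, 60), (128, 55), (128, 56), (129, 58), (129, 58), (129, 59), (129, 59)]
near edge [-22.79401005 -22.46761146 -22.36484249 -22.25170399 -21.9425543
 -21.87423087 -21.7285159  -21.70486545]
```

Depth shows no gap left at the stop and the rack near edge at about −21 mm, so it is home. The grip is still at the open position.

{"fn": "step_arm", "kwargs": {
  "motion": [
    [[0,0,0,2,-4,0.4,0],[0,0,0,4,-8,0.4,0],[0,0,0,5.5,-12,0.4,0],[0,0,0,7,-15.8,0.4,0],[0,0,0,7,-15.8,0.4,0],[0,0,0,7,-15.8,4,0],[0,0,0,7,-15.8,8,0],[0,0,0,7,-15.8,10.2,0],[0,0,0,7,-15.8,10.2,0],[0,0,0,7,-15.8,10.2,0]]
  ]
}}

```text
t: 8.08
tcp_pos: [0.6082, 0.1349, 0.0567]
tool_rot: [0.995, 0.1, -0.002, 0.0]
ft_force: [0.5, 1.2, 0.5]
gripper_width: 0.0001
grip_force: 0.0
```

Run:
```python
from h import *
s=manip.read_state(); r=R.from_quat(s['tool_rot']); p0=w2d(s['tcp_pos']); print(p0,s['tcp_pos'][2],s['ft_force'])
f=grab('scene'); cv2.imwrite('pics/s2.png',cv2.resize(f['frame'][150:350,210:400,::-1],None,fx=3,fy=3))
# arc: TCP held 'off' mm behind the grip centre along the tangent
for off in (.014,):
  for L in np.arange(-.1,1.71,.1):
    t=1.44+L; p=np.array([-.028,.060])+.1*np.array([np.cos(t),np.sin(t)])-off*np.array([-np.sin(t),np.cos(t)])
    w=np.r_[d2w(*p),.062]-s['tcp_pos']; c=100*r.inv().apply(w)
    print(L.round(1),'rz',-np.degrees(L).round(0),c.round(2))
```

```text
[0.01790458 0.15921449] 0.05671448521592894 [0.54905072 1.21975476 0.49754101]
-0.1 rz 6.0 [-0.94  0.51 -0.52]
0.0 rz -0.0 [-1.9   0.19 -0.52]
0.1 rz -6.0 [-2.89 -0.03 -0.52]
0.2 rz -11.0 [-3.89 -0.15 -0.51]
0.3 rz -17.0 [-4.9  -0.17 -0.51]
0.4 rz -23.0 [-5.9  -0.09 -0.5 ]
0.5 rz -29.0 [-6.9   0.09 -0.5 ]
0.6 rz -34.0 [-7.87  0.37 -0.5 ]
0.7 rz -40.0 [-8.8   0.74 -0.49]
0.8 rz -46.0 [-9.7   1.21 -0.49]
0.9 rz -52.0 [-10.54   1.76  -0.49]
1.0 rz -57.0 [-11.33   2.4   -0.48]
1.1 rz -63.0 [-12.04   3.11  -0.48]
1.2 rz -69.0 [-12.69   3.89  -0.48]
1.3 rz -74.0 [-13.25   4.72  -0.48]
1.4 rz -80.0 [-13.73   5.61  -0.47]
1.5 rz -86.0 [-14.11   6.55  -0.47]
1.6 rz -92.0 [-14.4    7.51  -0.47]
1.7 rz -97.0 [-14.59   8.51  -0.47]
```

View pics/s2.png

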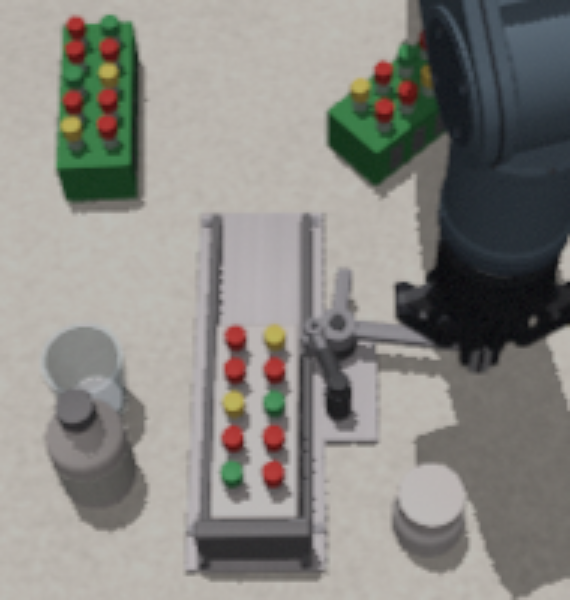

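The rack sits against the stop (crop (255,520)), the lever is still open, and the closed fingertip (480,355) is just beyond the grip on its +x side. Now pushing round the arc.

{"fn": "step_arm", "kwargs": {
  "motion": [
    [[0,0,0,-0.9,0.2,-0.5,0],[0,0,0,-1.9,0.1,-0.5,0],[0,0,-3,-2.4,0,-0.5,0],[0,0,-6,-2.9,0,-0.5,0],[0,0,-9,-3.4,-0.1,-0.5,0],[0,0,-11,-3.9,-0.15,-0.5,0],[0,0,-14,-4.4,-0.15,-0.5,0],[0,0,-17,-4.9,-0.15,-0.5,0],[0,0,-20,-5.4,-0.15,-0.5,0],[0,0,-23,-5.9,-0.1,-0.5,0]]
  ]
}}

```text
t: 8.97
tcp_pos: [0.5525, 0.1244, 0.066]
tool_rot: [0.955, 0.298, 0.002, 0.0]
ft_force: [0.2, -0.3, -0.7]
gripper_width: 0.0
grip_force: 0.0
```

Run:
```python
from h import *
s=manip.read_state(); r=R.from_quat(s['tool_rot']); p0=w2d(s['tcp_pos']); d=p0-[-.028,.06]; print(p0,s['tcp_pos'][2],s['ft_force'],np.hypot(*d),np.arctan2(d[1],d[0])-1.44)
go(-.07,.155,.062)
f=grab('side'); cv2.imwrite('pics/s3.png',f['frame'][120:420,130:530,::-1])
for L in np.arange(.4,1.71,.1):
    t=1.44+L; p=np.array([-.028,.060])+.1*np.array([np.cos(t),np.sin(t)])-.014*np.array([-np.sin(t),np.cos(t)])
    w=np.r_[d2w(*p),.062]-s['tcp_pos']; c=100*r.inv().apply(w)
    print(L.round(1),'rz',-np.degrees(L-.4).round(0),c.round(2))
```

```text
[-0.03874749  0.1600332 ] 0.06603337119457238 [ 0.2442267  -0.25171931 -0.67879158] 0.10060889338053684 0.23782502788325277
(-0.07, 0.155, 0.062) cm [-3.07 -0.76  0.39] toolx deg 34.6
0.4 rz -0.0 [-0.21 -0.1   0.4 ]
0.5 rz -6.0 [-1.2  -0.32  0.4 ]
0.6 rz -11.0 [-2.2  -0.45  0.4 ]
0.7 rz -17.0 [-3.21 -0.47  0.39]
0.8 rz -23.0 [-4.22 -0.4   0.39]
0.9 rz -29.0 [-5.21 -0.22  0.39]
1.0 rz -34.0 [-6.18  0.06  0.38]
1.1 rz -40.0 [-7.12  0.43  0.38]
1.2 rz -46.0 [-8.02  0.89  0.38]
1.3 rz -52.0 [-8.86  1.44  0.38]
1.4 rz -57.0 [-9.65  2.07  0.38]
1.5 rz -63.0 [-10.37   2.78   0.37]
1.6 rz -69.0 [-11.01   3.56   0.37]
1.7 rz -74.0 [-11.58   4.39   0.37]
```

View pics/s3.png

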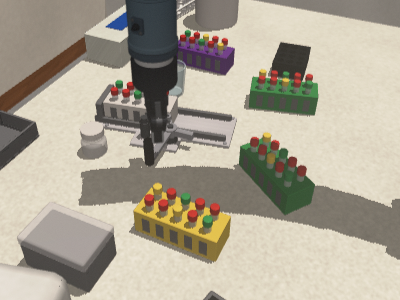

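The side view shows the fingers at (155,140) right at the grip (150,150), but I can't tell whether they touch, and the force is near zero. I need a closer look.

Run:
```python
from h import *
f=dict(np.load('side.npz')); a=cv2.resize(f['frame'][190:300,220:380,::-1],None,fx=5,fy=5,interpolation=cv2.INTER_CUBIC)
cv2.imwrite('pics/s4.png',a)
```

```text
(no output)
```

View pics/s4.png

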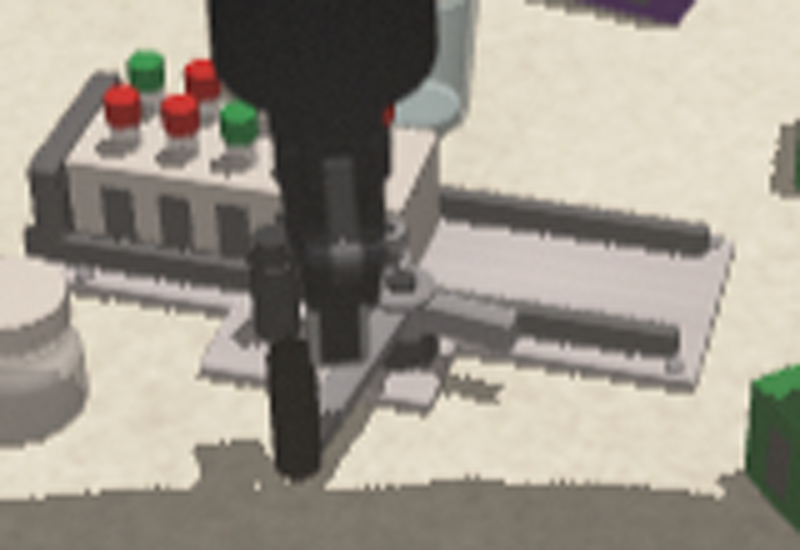

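Run:
```python
from h import *
f=dict(np.load('side.npz'))
Rm=R.from_quat(f['rotation']).as_matrix(); c=f['position']
def ray(u,v,z):
    d=Rm@[(u-f['cx'])/f['fx'],(v-f['cy'])/f['fy'],1]; p=c+d*(z-c[2])/d[2]; return (1000*w2d(p)).round(0)
print('grip top',ray(220+291/5,190+345/5,.085),'bottom',ray(220+297/5,190+470/5,.027))
print('finger tip',ray(220+340/5,190+360/5,.055))
P=pts(f)
for u,v in ((278,265),(279,275),(288,258),(288,250),(286,240)): print(u,v,(1000*w2d(P[v,u])).round(),P[v,u,2].round(3))
```

```text
grip top [-20. 160.] bottom [-21. 164.]
finger tip [-28. 130.]
278 265 [-23. 170.] 0.079
279 275 [-23. 170.] 0.055
288 258 [-44. 174.] 0.103
288 250 [-51. 192.] 0.137
286 240 [-56. 216.] 0.177
```

Run:
```python
from h import *
print(manip.finger_overhang, [a for a in dir(manip) if a[0]!='_'])
f=dict(np.load('side.npz')); P=pts(f)
for v in range(225,268,2): print(v,[(*(1000*w2d(P[v,u])).round().astype(int),int(1000*P[v,u,2])) for u in (284,288,292)], f['frame'][v,288])
print(manip.read_state()['tcp_pos'])
```

```text
0.011 ['IKError', 'finger_overhang', 'finish_job', 'grab_frame', 'read_state']
225 [(np.int64(-49), np.int64(201), 195), (np.int64(-54), np.int64(195), 191), (np.int64(-61), np.int64(196), 194)] [66 64 63]
227 [(np.int64(-49), np.int64(201), 190), (np.int64(-54), np.int64(197), 189), (np.int64(-61), np.int64(196), 189)] [65 63 62]
229 [(np.int64(-48), np.int64(199), 185), (np.int64(-55), np.int64(200), 187), (np.int64(-60), np.int64(194), 183)] [65 63 62]
231 [(np.int64(-47), np.int64(196), 178), (np.int64(-56), np.int64(202), 185), (np.int64(-59), np.int64(190), 177)] [67 65 64]
233 [(np.int64(-45), np.int64(190), 170), (np.int64(-57), np.int64(205), 183), (np.int64(-55), np.int64(180), 164)] [68 66 65]
235 [(np.int64(-42), np.int64(182), 160), (np.int64(-57), np.int64(206), 180), (np.int64(-52), np.int64(171), 154)] [67 65 63]
237 [(np.int64(-48), np.int64(202), 171), (np.int64(-58), np.int64(211), 179), (np.int64(-61), np.int64(199), 171)] [89 87 86]
239 [(np.int64(-53), np.int64(216), 178), (np.int64(-59), np.int64(214), 178), (np.int64(-65), np.int64(211), 177)] [112 109 108]
24
[... 1101 characters left out ...]
4(-50), np.int64(170), 103)] [51 49 48]
259 [(np.int64(-35), np.int64(172), 97), (np.int64(-42), np.int64(169), 97), (np.int64(-50), np.int64(170), 99)] [50 48 45]
261 [(np.int64(-34), np.int64(169), 90), (np.int64(-44), np.int64(174), 96), (np.int64(-49), np.int64(169), 93)] [51 50 46]
263 [(np.int64(-35), np.int64(172), 88), (np.int64(-41), np.int64(166), 84), (np.int64(-30), np.int64(111), 37)] [128 125 123]
265 [(np.int64(-5), np.int64(88), 7), (np.int64(-25), np.int64(120), 38), (np.int64(-32), np.int64(116), 37)] [156 151 150]
267 [(np.int64(-19), np.int64(128), 39), (np.int64(-26), np.int64(125), 37), (np.int64(-32), np.int64(118), 33)] [153 147 147]
[0.55146642 0.12383745 0.0657858 ]
```

The depth shows the real fingertips end about 22 mm *above* the reported TCP height, not 11 mm below. That matches the rack push, where the fingers met the caps at TCP x = −23 mm. So the fingers slid over the grip, which is still near open. I'll go back over to the +x side and come down about 35 mm lower.

Run:
```python
from h import *
go(-.039,.16,.10);go(.022,.159,.10); go(.022,.159,.03)
```

```text
(-0.039, 0.16, 0.1) cm [ 0.1   0.01 -3.42] toolx deg 34.8
(0.022, 0.159, 0.1) cm [ 5.66  2.52 -3.41] toolx deg 34.8
(0.022, 0.159, 0.03) cm [5.65 2.5  3.59] toolx deg 34.8
```

{"fn": "step_arm", "kwargs": {
  "motion": [
    [[0,0,0,0,0,-3.4,0],[0,0,0,0,0,-3.4,0],[0,0,6,2.8,1.2,-3.4,0],[0,0,13,5.7,2.5,-3.4,0],[0,0,20,5.9,2.6,-3.4,0],[0,0,23,5.9,2.6,-3.4,0],[0,0,23,5.9,2.6,-3.4,0],[0,0,23,5.9,2.6,-1,0],[0,0,23,5.9,2.6,1,0],[0,0,23,5.9,2.6,1,0]]
  ]
}}

```text
t: 9.85
tcp_pos: [0.6126, 0.1355, 0.0514]
tool_rot: [0.995, 0.101, -0.002, 0.0]
ft_force: [-1.0, -0.1, -0.4]
gripper_width: -0.0002
grip_force: 0.0
```

Run:
```python
from h import *
s=manip.read_state(); print(w2d(s['tcp_pos']),s['tcp_pos'],s['ft_force'],s['t']); go(.024,.159,.03)
f=grab('side'); P=pts(f); q=np.dstack([1000*w2d(P),1000*P[...,2]])
cv2.imwrite('pics/s5.png',cv2.resize(f['frame'][190:300,220:380,::-1],None,fx=5,fy=5,interpolation=cv2.INTER_CUBIC))
```

```text
[0.02236145 0.15894905] [0.61262319 0.13551626 0.05135117] [-0.9582104  -0.11956586 -0.37466815] 9.85
(0.024, 0.159, 0.03) cm [ 0.17 -0.01  2.13] toolx deg 11.6
```

View pics/s5.png

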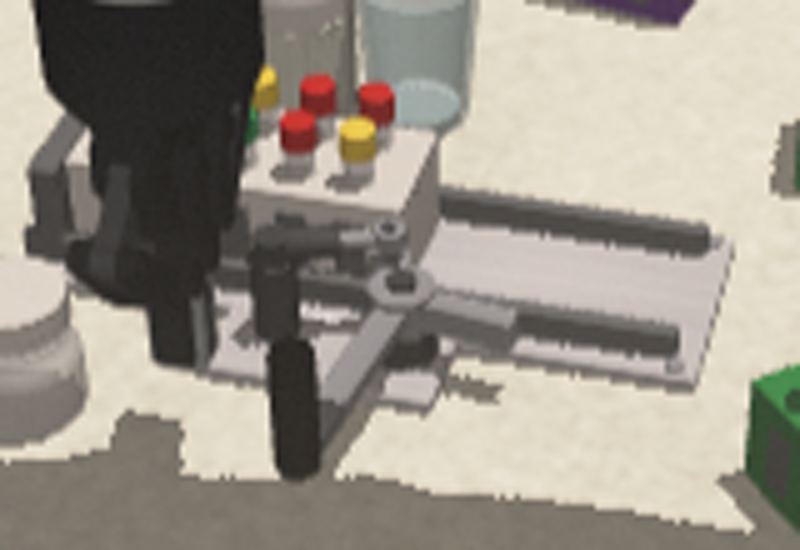

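The lever is open and untouched, with the grip at (292,400) and free space below the fingertip (180,360) on its +x side. I'll lower and push again.

{"fn": "step_arm", "kwargs": {
  "motion": [
    [[0,0,0,0.2,0,1,0],[0,0,0,0.2,0,2.1,0],[0,0,0,0.2,0,2.1,0],[0,0,0,0.2,0,2.1,0]]
  ]
}}

```text
t: 10.23
tcp_pos: [0.6167, 0.1367, 0.0323]
tool_rot: [0.995, 0.1, -0.0, 0.0]
ft_force: [0.8, 0.2, 0.4]
gripper_width: 0.0002
grip_force: 0.0
```

{"fn": "step_arm", "kwargs": {
  "motion": [
    [[0,0,0,-1,0.2,0,0],[0,0,0,-2,0.1,0,0],[0,0,0,-2.5,0.1,0,0],[0,0,-3,-3,0,0,0],[0,0,-6,-3.5,0,0,0],[0,0,-9,-4,-0.1,0,0],[0,0,-11,-4.5,-0.15,0,0],[0,0,-14,-5,-0.15,0,0],[0,0,-17,-5.5,-0.15,0,0],[0,0,-17,-5.5,-0.15,0,0]]
  ]
}}

```text
t: 11.07
tcp_pos: [0.5646, 0.1305, 0.0338]
tool_rot: [0.969, 0.248, 0.003, -0.002]
ft_force: [3.9, 6.2, -3.5]
gripper_width: -0.0003
grip_force: 3.2
```

```bash
cat > m.py <<'E'
from h import *
s=manip.read_state(); r=R.from_quat(s['tool_rot']); p0=w2d(s['tcp_pos']); print(s['t'],p0,s['tcp_pos'][2],s['ft_force'])
f=grab('side'); P=pts(f); q=w2d(P)*1000; z=P[...,2]
xa=r.apply([1,0,0]); L0=np.arctan2(xa[1],xa[0])-a; print('tool L',L0)
m=(f['frame'].astype(int).sum(-1)<130)&(z>.03)&(z<.08)&(q[...,1]>100)&(q[...,1]<180)&(abs(q[...,0]+60)<90)
print('dark pts',m.sum(),np.median(q[m],0),np.percentile(q[m],[5,95],0))
for L in np.arange(.2,1.71,.1):
    t=1.44+L; p=np.array([-.028,.060])+.1*np.array([np.cos(t),np.sin(t)])-.018*np.array([-np.sin(t),np.cos(t)])
    w=np.r_[d2w(*p),s['tcp_pos'][2]]-s['tcp_pos']; c=100*r.inv().apply(w)
    print(L.round(1),'rz',-np.degrees(L-L0).round(0),c.round(2)[:2])
E
python3 m.py
```

```text
11.0667 [-0.02572468  0.16365258] 0.03382958502800743 [ 3.87423062  6.24631614 -3.46489933]
tool L 0.30080367936410696
dark pts 87 [-48.6957741  168.25058603] [[-53.77472677 163.12035809]
 [-40.68609917 170.52828982]]
0.2 rz 6.0 [0.76 0.51]
0.3 rz 0.0 [-0.19  0.16]
0.4 rz -6.0 [-1.17 -0.11]
0.5 rz -11.0 [-2.18 -0.27]
0.6 rz -17.0 [-3.19 -0.33]
0.7 rz -23.0 [-4.2  -0.29]
0.8 rz -29.0 [-5.21 -0.14]
0.9 rz -34.0 [-6.2  0.1]
1.0 rz -40.0 [-7.15  0.44]
1.1 rz -46.0 [-8.07  0.87]
1.2 rz -52.0 [-8.94  1.39]
1.3 rz -57.0 [-9.76  2.  ]
1.4 rz -63.0 [-10.51   2.68]
1.5 rz -69.0 [-11.19   3.44]
1.6 rz -74.0 [-11.78   4.26]
1.7 rz -80.0 [-12.3    5.14]
```

Now there is real contact: 7 N, and the grip has moved to x ≈ −48. Some of the force is outward, so I'll bias a few mm inward and keep following the arc.

{"fn": "step_arm", "kwargs": {
  "motion": [
    [[0,0,-3,-0.6,0.5,0,0],[0,0,-6,-1.2,0.5,0,0],[0,0,-9,-1.7,0.4,0,0],[0,0,-11,-2.2,0.3,0,0],[0,0,-14,-2.7,0.3,0,0],[0,0,-17,-3.2,0.2,0,0],[0,0,-20,-3.7,0.2,0,0],[0,0,-23,-4.2,0.2,0,0],[0,0,-23,-4.2,0.2,0,0]]
  ]
}}

```text
t: 11.87
tcp_pos: [0.5296, 0.1061, 0.0342]
tool_rot: [0.9, 0.435, 0.003, 0.0]
ft_force: [4.8, 0.8, 3.0]
gripper_width: 0.0002
grip_force: 2.5
```

```bash
python3 m.py
python3 - <<'E'
from h import *
f=dict(np.load('side.npz')); cv2.imwrite('pics/s6.png',cv2.resize(f['frame'][190:300,220:380,::-1],None,fx=5,fy=5,interpolation=cv2.INTER_CUBIC))
E
```

```text
11.8667 [-0.06484441  0.1466969 ] 0.03416085453213222 [4.78528063 0.81358019 2.97091836]
tool L 0.6996338236183939
dark pts 125 [-86.91588272 153.61757639] [[-93.06798134 150.23543567]
 [-79.56704068 155.38302995]]
0.2 rz 29.0 [4.59 1.99]
0.3 rz 23.0 [3.85 1.29]
0.4 rz 17.0 [3.04 0.67]
0.5 rz 11.0 [2.18 0.13]
0.6 rz 6.0 [ 1.27 -0.32]
0.7 rz -0.0 [ 0.32 -0.68]
0.8 rz -6.0 [-0.66 -0.94]
0.9 rz -11.0 [-1.66 -1.1 ]
1.0 rz -17.0 [-2.68 -1.15]
1.1 rz -23.0 [-3.69 -1.11]
1.2 rz -29.0 [-4.7  -0.97]
1.3 rz -34.0 [-5.68 -0.73]
1.4 rz -40.0 [-6.64 -0.39]
1.5 rz -46.0 [-7.56  0.05]
1.6 rz -52.0 [-8.43  0.57]
1.7 rz -57.0 [-9.24  1.18]
```

View pics/s6.png

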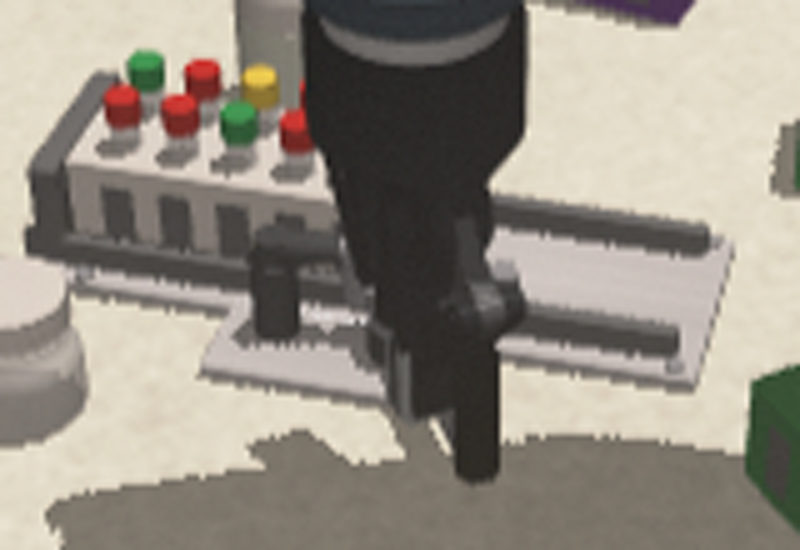

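The grip (475,400) is being pushed ahead of the fingers; the lever is at about 0.7 rad and the force is under 6 N. Continuing past the dead point.

{"fn": "step_arm", "kwargs": {
  "motion": [
    [[0,0,-3,-0.5,-0.1,0,0],[0,0,-6,-1,-0.3,0,0],[0,0,-9,-1.5,-0.5,0,0],[0,0,-12,-2,-0.6,0,0],[0,0,-15,-2.5,-0.7,0,0],[0,0,-18,-3,-0.7,0,0],[0,0,-21,-3.5,-0.7,0,0],[0,0,-24,-4,-0.6,0,0],[0,0,-27,-4.5,-0.5,0,0],[0,0,-30,-5,-0.4,0,0],[0,0,-33,-5.5,-0.3,0,0],[0,0,-36,-6,-0.2,0,0],[0,0,-40,-6.6,0,0,0],[0,0,-40,-6.6,0,0,0]]
  ]
}}

```text
t: 13.08
tcp_pos: [0.4846, 0.0523, 0.0322]
tool_rot: [0.698, 0.716, -0.001, -0.0]
ft_force: [1.0, 0.1, 0.0]
gripper_width: 0.0003
grip_force: 0.0
```

```bash
python3 m.py
python3 - <<'E'
from h import *
f=dict(np.load('side.npz')); cv2.imwrite('pics/s7.png',cv2.resize(f['frame'][190:300,240:400,::-1],None,fx=5,fy=5,interpolation=cv2.INTER_CUBIC))
E
```

```text
13.0833 [-0.11965816  0.10288595] 0.032193250295418016 [1.00436953 0.08571874 0.01060133]
tool L 1.395505107787
dark pts 26 [-131.66016483  108.62792728] [[-133.42783604  100.92644081]
 [-109.71447034  114.13277581]]
0.2 rz 68.0 [7.51 9.1 ]
0.3 rz 63.0 [7.4  8.09]
0.4 rz 57.0 [7.18 7.1 ]
0.5 rz 51.0 [6.86 6.13]
0.6 rz 46.0 [6.45 5.2 ]
0.7 rz 40.0 [5.95 4.32]
0.8 rz 34.0 [5.36 3.49]
0.9 rz 28.0 [4.7  2.73]
1.0 rz 23.0 [3.96 2.03]
1.1 rz 17.0 [3.15 1.41]
1.2 rz 11.0 [2.29 0.88]
1.3 rz 5.0 [1.37 0.43]
1.4 rz -0.0 [0.42 0.08]
1.5 rz -6.0 [-0.56 -0.18]
1.6 rz -12.0 [-1.57 -0.33]
1.7 rz -17.0 [-2.58 -0.39]
```

View pics/s7.png

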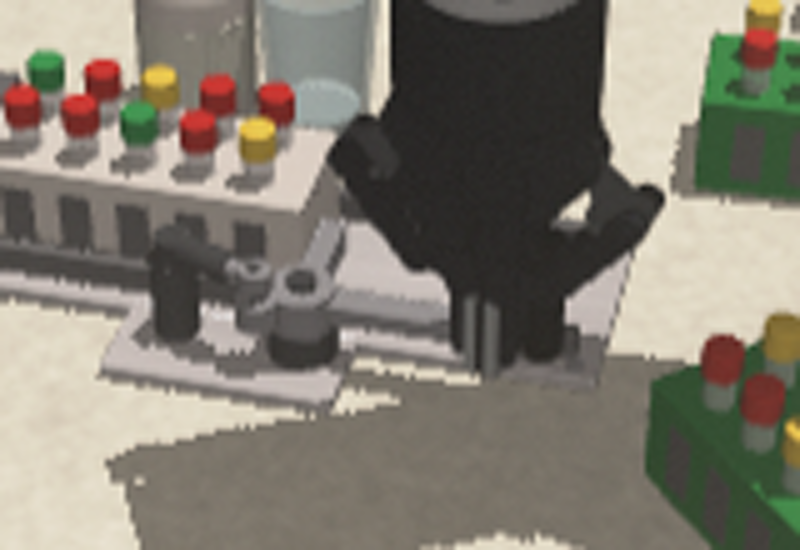

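The lever has snapped over. The handle points along −x from the pivot (300,280) and the nose (325,245) lies across the lane behind the rack. The wrist force is about zero. Backing off the grip and up.

{"fn": "step_arm", "kwargs": {
  "motion": [
    [[0,0,0,1,0,0,0],[0,0,0,2,0,0,0],[0,0,0,2,0,-4,0],[0,0,0,2,0,-8,0],[0,0,0,2,0,-12,0],[0,0,0,2,0,-16,0],[0,0,0,2,4,-16,0],[0,0,0,2,4,-16,0],[0,0,0,2,4,-16,0]]
  ]
}}

```text
t: 13.88
tcp_pos: [0.5268, 0.0769, 0.1937]
tool_rot: [0.698, 0.716, 0.001, 0.0]
ft_force: [0.2, 0.6, -1.0]
gripper_width: 0.0001
grip_force: 0.0
```

Run:
```python
from h import *
s=manip.read_state(); print(s['t'],s['tcp_pos'],s['ft_force'])
for n in ('side','scene'):
    f=grab(n); P=pts(f); q=w2d(P)*1000; z=P[...,2]
    m=(abs(z-.08)<.008)&(abs(q[...,0]+128)<25)&(abs(q[...,1]-60)<40); print(n,'grip',m.sum(),q[m].mean(0) if m.any() else '')
    m=(abs(q[...,1])<25)&(abs(z-.058)<.003)&(q[...,0]<30)&(q[...,0]>-60); print('rack near edge',np.sort(q[m][:,0])[:6])
    m=(abs(z-.042)<.004)&(abs(q[...,0]+28)<16)&(q[...,1]>5)&(q[...,1]<45); print('nose',m.sum(),q[m].mean(0) if m.any() else '')
```

```text
13.8833 [0.52679005 0.07692054 0.19372022] [ 0.18204969  0.55391355 -0.96161686]
side grip 82 [-133.02056648   65.51030519]
rack near edge [-25.02376778 -24.76958764 -24.52125661 -24.12245363 -24.09195392
 -23.91218097]
nose 65 [-27.55120965  27.72915589]
scene grip 57 [-127.00926004   59.87414544]
rack near edge [-21.7823714  -21.68821527 -21.65007598 -21.6257987  -21.62314158
 -21.49901306]
nose 36 [-29.91172652  35.02735568]
```

The grip measures (−127, 60), its locked position. The nose is across the lane, the rack is still home, and the arm is clear.

```bash
python3 -c "
from workcell import manip
print(manip.finish_job())"
```

```text
the job is handed in; nothing more can be done
None
```

The rack is home against the end stop, the latch lever is locked behind it with the arm clear, and the job is handed in at about 14 s; the judge returned no verdict, so this rests on my own last camera measurements.

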